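# Pry a sprung retaining ring off a drive axle with a hooked pick

### The arm

A 6-joint arm with a two-finger parallel gripper is mounted at the origin on a cart in front of the work surface, level with it; the furniture and walls round the work are solid. World frame = base frame: x ahead of the robot, y to its left, z up, the work surface at z = 0. Lengths are in m, angles in rad, forces in N, time in s.
With the tool pointing down it reaches from about 0.25 to 0.725 m from the base axis. Payload 4 kg.
Tool frame: the origin (TCP) lies on the centre line of the jaws, within the pads' length; the fingertips stand ahead of it and the grasp point (between the pads) lies 11 mm behind it (bot.tip_extent is the z of the fingertips in the tool frame, in m); z points along the fingers, y is the direction in which the jaws open and shut (so a half turn about z gives the same grasp; the last joint's range is limited). The gripper opens to 85 mm and grips with 20 to 120 N. Pads are 22 mm wide; open, the fingers measure 114 mm over their backs; the gripper's body (76 mm by 85 mm) begins 54 mm behind the grasp point. The pads swing forward as they close: fully open they stand 13 mm farther back than shut.
Start: joints at [-1.218, 0.241, 0.005, 1.335, 0, 1.571], TCP at [0.173, -0.469, 0.239] pointing down, gripper open.
Joint ranges: [-2.72, 2.72], [-1.05, 1.87], [-1.09, 1.28], [-1.99, 2.15], [-1.42, 1.44], [-3.14, 3.14]. Speed limits (rad/s): [2.79, 2.79, 3.14, 3.14, 3.14, 3.14].

### API

Orientations are given as a unit quaternion [x, y, z, w].
In Python, from workcell import bot gives the robot as it stands.
- The arm moves only by the shell command python3 -m jog 'ROWS'. ROWS is JSON, a list that holds one entry, the list of rows, each a list of 7 numbers: the shift along the world's x, y, z in m, then the turn, a rotation vector about the world's x, y, z in degrees, then the closure in counts, from 0 (fully open) to 255 (shut). In form: [[[tx, ty, tz, ax, ay, az, fingers], ...]]. A call has 1 to 10 rows; each row is the pose to reach, as a shift and turn from the pose commanded when the call began; what a row does not reach only later rows make up. A row lasts 1/12 s, in which the tool goes at most 41.7 mm and 7.16 degrees, less where a joint would pass 70% of its speed; a pose out of reach is approached as far as the arm can. A call with a gripper value outside its range is refused whole. The fingers move at their own pace and stop on an object; the grip force is fixed at half the most. Time passes only in rows, so rows that repeat a pose let the fingers close. It gives the time, the measured TCP pose, the force and the opening at its end, in the units of the state.
- bot.get_obs(): the state, without advancing time (a new reading comes with each control period).
- bot.camera(name): name is "scene" or "top" or "wrist"; returns the picture (420x560x3 uint8, blue, green, red); there is no depth.
- bot.camera_model(name): a dict with "K" (3x3 intrinsics, pixels), "T" (4x4, takes a point from camera to world coordinates). Camera axes: x right, y down, z forward; pixel columns grow to the right and rows downward; lengths in m; the calibration is good to about 2 mm. A picture is of the moment at which its call begins: read the wrist's pose just before it. camera_model takes no time and is no camera call; for the wrist camera it gives the pose at the moment of the call.
- bot.job_done(): hands the job in, once; it reports no verdict.
The state is a dict: "clock": time; "joint_pos": joint angles; "joint_vel": joint speeds; "tau": joint torques, N m; "eef_pos": TCP position; "tool_rot": TCP orientation; "ft_force": force on the tool from outside, world axes, zero at the start; "ft_torque": the same for the moment, N m; "grip_width": finger opening in m.
Only numpy, scipy, OpenCV 4.12 (cv2) and the standard library are available. Lean on these libraries where they do the work, as an engineer would, in place of code of your own. Each camera call takes 0.05 s, during which the arm holds its last target. There are 200 camera calls.

### The job

The pulley of this belt drive is to come off, so take the hooked pick by its handle from the stand, rest its hook lightly on the end of the axle, slide it in under the bow of the wire retaining ring and pull the ring straight up out of its groove with a gentle, steady pull, using the pick and not the fingers. Feel your way, because the hook is not always clamped at the same height in its handle: neither press hard on the axle or pulley nor yank at the ring. Carry the ring on the hook to the round steel dish and leave it in there, then put the pick back upright in its own slot of the stand, and leave the straight pick and the other things alone.

Things in the scene. Friction and masses are not known exactly. Their poses are not given: they have to be found in the camera images.
- ring: Retaining ring of 4 mm round steel wire, 23 mm wide, 32 mm tall, upright in the axle's groove. Origin on the axle's axis; x along the axle, z up. Sprung legs clasp the groove; the bow arches 22 mm over the axis (underside 20 mm), 10 mm over the axle: the hook's window, 7 mm wide at its top. Pulled up at 10 mm/s it yields 4 mm at about 11 N, then snaps free; at 30 mm/s it takes 20 N.
- axle_end (a point): Centre of the free end of the steel axle, 20 mm in diameter, level, 85 mm up. Its x axis points along the axle to the housing, z up. From the end: 13 mm plain axle, 5.4 mm wide groove holding the ring (wire centre 15.7 mm in), 8 mm plain axle, then the face of a 33 mm brass washer 26.4 mm in and a 51 mm pulley 29 mm in. The housing 52 mm in is 125 mm tall, 78 mm wide.
- pick_grip (a point): Grip centre of the hooked pick: handle 15 mm (its x) by 13 mm (its y), from 41 mm below to 35 mm above this point, 22 mm collar at its foot. z up. Below, a 5 mm shank whose hook bends to +x: level toe 3.5 mm thick, flat below to 12 mm from the shank's axis, rising 3.5 mm at 45 degrees to the tip at 16.7 mm. The toe's underside is 124.8 mm below, give or take 11 mm as clamped (not reported).
- pick_seat (a point): Seat of the hooked pick in its stand: centre of the collar's underside, on the steel top plate 100 mm up. x points to the stand's back, z up. The shank (7 mm thick at its top) hangs in an 11 mm wide slot along x, open 26 mm towards -x; a 3 mm lip 12 mm in front of the seat holds the collar, so lift 6 mm, then draw it out 45 mm or more. In place the grip centre is 45 mm above the seat.
- dish_floor (a point): Centre of the inner floor (8 mm up) of the round steel parts dish, 120 mm across its rim, 100 mm across its floor, rim 24 mm above the worktop. Fixed. A ring hung on the hook reaches 25 mm below the toe; once its legs stand on the floor, sinking the hook a further 18 mm while pushing on 5 to 10 mm towards the nose tips it forward off the hook.
- straight_pick: Bystander: shorter pick with a straight point in the stand's other slot, 76 mm to the -y side of the hooked one; black handle 64 mm tall. Origin under its collar. Leave it.
- screwdriver_yellow: Bystander: yellow screwdriver lying on the worktop, 132 mm long. Leave it.
- battery_9v: Bystander: block battery lying on the worktop, 27 x 50 x 18 mm. Leave it.
- marker_0: Bystander: marker pen lying on the worktop, 130 mm long. Leave it.
- drive_unit: The whole drive unit (foot plate, housing, motor, pulley, axle), fixed to the worktop. Origin under the middle of the housing's front face; x points away from the robot, z up; the axle's end lies 52 mm towards -x and 85 mm up. Let the hook meet it at 10 mm/s or slower: at 25 mm/s the knock alone is about 13 N.
There are look-alikes about, which are no part of the job. Of the things that look like the part that bears dish_floor, take the one that is nearest to the robot's base at the start.

How it is judged:
By the outcome, as a careful person would: the job done as asked, in the order asked, and still so for the second after the job is handed in, with the robot touching nothing.
It also fails if it takes over 72 s, if anything falls off the work surface, if the arm or the gripper's body presses on something with over 40 N, if the wrist force passes 120 N, or if a joint passes its speed limit or range.

## Working session

There is one attempt and no reset: what is moved stays moved. The work goes in short steps, Python scripts to look and compute and a shell command to move; the robot and the scene stay as the last step left them, time stands still between calls to the robot, and variables do not carry over. Pictures are saved under pics/ and viewed, about 8 in all and at most 12, crops included, and the job is handed in when it is done.

```bash
ls; mkdir -p pics
cat > h.py <<'E'
import numpy as np, cv2
from workcell import bot
def ray(name,u,v,M=None):
    M=M or bot.camera_model(name); K=np.array(M["K"]);T=np.array(M["T"])
    d=T[:3,:3]@np.linalg.solve(K,[u,v,1.]); return T[:3,3],d
def atz(name,u,v,z,M=None):
    o,d=ray(name,u,v,M); return o+d*(z-o[2])/d[2]
def proj(name,p,M=None):
    M=M or bot.camera_model(name); T=np.array(M["T"]); q=T[:3,:3].T@(np.array(p)-T[:3,3]); q=np.array(M["K"])@q; return q[:2]/q[2]
def tri(rs):
    A=np.zeros((3,3));b=np.zeros(3)
    for o,d in rs:
        d=d/np.linalg.norm(d);P=np.eye(3)-np.outer(d,d);A+=P;b+=P@o
    x=np.linalg.solve(A,b); return x,[np.linalg.norm(np.cross(x-o,d/np.linalg.norm(d))) for o,d in rs]
E
python3 - <<'E'
from h import *
a=bot.camera("scene");b=bot.camera("top")
cv2.imwrite("pics/s0.png",a);cv2.imwrite("pics/t0.png",b)
for n in("scene","top"):
    M=bot.camera_model(n);print(n,np.round(M["K"],1).tolist(),np.round(M["T"],3).tolist())
o=bot.get_obs();print(o,bot.tip_extent)
E
```

```text
pics
scene [[466.5, 0.0, 279.5], [0.0, 466.5, 210.3], [0.0, 0.0, 1.0]] [[-0.695, -0.332, 0.638, -0.058], [-0.719, 0.316, -0.619, 0.627], [0.004, -0.889, -0.458, 0.533], [0.0, 0.0, 0.0, 1.0]]
top [[400.0, 0.0, 281.3], [0.0, 400.0, 206.0], [0.0, 0.0, 1.0]] [[0.004, -0.992, 0.126, 0.434], [-0.999, -0.009, -0.037, 0.082], [0.038, -0.126, -0.991, 0.975], [0.0, 0.0, 0.0, 1.0]]
{'clock': 0.1, 'joint_pos': array([-1.21801078e+00,  2.41373800e-01,  3.82814701e-03,  1.33517586e+00,
       -9.00246086e-06,  1.57081012e+00]), 'joint_vel': array([-0.00287216, -0.00202235,  0.00341604, -0.00049098, -0.00076344,
       -0.00079653]), 'tau': array([ 1.05424610e-03, -3.73136473e+01,  2.53010488e+01,  1.08562427e-02,
        2.39929676e-05, -1.75645431e-05]), 'eef_pos': array([ 0.17256196, -0.46868611,  0.23847213]), 'tool_rot': array([ 9.84483844e-01,  1.75472600e-01, -1.73352919e-04, -9.46863771e-04]), 'ft_force': array([ 0.05379126, -0.98649939, -0.33878146]), 'ft_torque': array([-0.00602314, -0.02820767,  0.02670348]), 'grip_width': 0.08531224541022077} 0.008
```

View pics/s0.png

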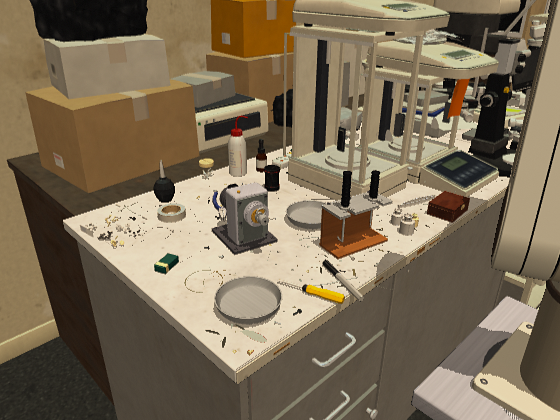

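View pics/t0.png

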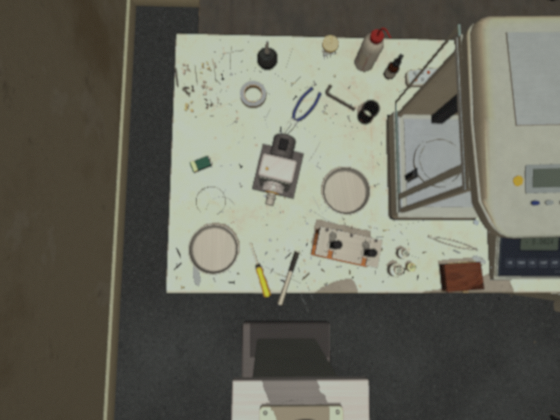

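The scene view shows the drive unit (~245,215), the hooked pick (346,185), the straight pick (376,183), and dishes at (248,300) and (310,213). In the top view the dishes are at (214,248) and (345,190), the picks at (335,244) and (370,253), and the axle end at about (269,204). I'll enlarge these next.

Run:
```python
from h import *
a=cv2.imread("pics/s0.png");b=cv2.imread("pics/t0.png")
R=lambda im,x,y,w,h,s:cv2.resize(im[y:y+h,x:x+w],None,fx=s,fy=s,interpolation=cv2.INTER_CUBIC)
A=np.vstack([R(a,210,160,80,60,5)[:300,:400],R(a,315,165,80,60,5)])
B=np.vstack([R(b,240,150,80,60,5),R(b,305,215,80,60,5)])
cv2.imwrite("pics/c0.png",np.hstack([A,B]))
for n,u,v in(("a",214,248),("b",345,190)):
    p=atz("top",u,v,.02);print(n,p,np.hypot(*p[:2]))
print(atz("scene",248,300,.02),atz("scene",310,213,.02))
for u,v in((335,244),(370,253)): print(atz("top",u,v,.18))
print(atz("top",269,204,.085))
```

```text
a [0.45437404 0.20477854 0.02      ] 0.498387418857048
b [ 0.59643163 -0.10893084  0.02      ] 0.6062974697827195
[0.44725683 0.21184517 0.02      ] [ 0.59504046 -0.10794481  0.02      ]
[ 0.4601319  -0.05512049  0.18      ]
[ 0.44264527 -0.12501697  0.18      ]
[0.55178301 0.07622876 0.085     ]
```

View pics/c0.png

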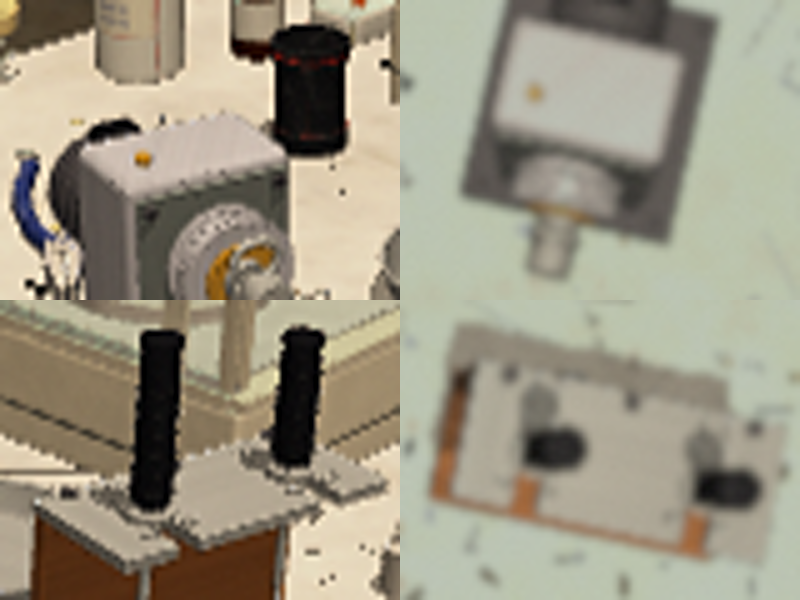

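The nearest dish is the left one, at about (0.45, 0.208). The stand and axle are both yawed about −12°. I'll move above the hooked pick.

```bash
python3 -m jog '[[[0.05,0.0,0.07,0,0,-7,0],[0.09,0.04,0.09,0,0,-14,0],[0.11,0.08,0.1,0,0,-20,0],[0.13,0.12,0.1,0,0,-26,0],[0.15,0.155,0.1,0,0,-32,0],[0.17,0.19,0.1,0,0,-32,0],[0.19,0.225,0.1,0,0,-32,0],[0.21,0.26,0.1,0,0,-32,0],[0.225,0.295,0.1,0,0,-32,0],[0.24,0.33,0.1,0,0,-32,0]]]'
python3 -m jog '[[[0.01,0.035,0.0,0,0,0,0],[0.01,0.07,0.0,0,0,0,0],[0.01,0.085,0.0,0,0,0,0],[0.01,0.085,0.0,0,0,0,0]]]'
python3 - <<'E'
from h import *
o=bot.get_obs();M=bot.camera_model("wrist");cv2.imwrite("pics/w1.png",bot.camera("wrist"))
print(o["eef_pos"],o["tool_rot"],o["joint_pos"],np.round(M["T"],3),M["K"])
import pickle;pickle.dump(M,open("w1.pkl","wb"))
print(tri([ray("top",339,245),ray("scene",347.4,172)]))
E
```

```text
clock: 0.93
eef_pos: [0.3961, -0.1736, 0.3388]
tool_rot: [0.995, -0.103, -0.0, -0.0]
ft_force: [1.0, -0.3, -0.3]
grip_width: 0.0855
clock: 1.27
eef_pos: [0.4054, -0.0875, 0.3387]
tool_rot: [0.995, -0.1, -0.001, -0.0]
ft_force: [-0.0, -0.4, 0.2]
grip_width: 0.0852
[ 0.40536587 -0.08750784  0.33874972] [ 9.94989958e-01 -9.99724133e-02 -5.02367733e-04 -4.98075884e-04] [-2.13235616e-01  4.79994918e-02  3.32273483e-02  1.55713492e+00
  8.76398344e-04  3.12863599e+00] [[-0.199 -0.934 -0.297  0.481]
 [-0.98   0.189  0.061 -0.102]
 [-0.001  0.303 -0.953  0.473]
 [ 0.     0.     0.     1.   ]] [[312.75750147   0.         277.77321321]
 [  0.         312.75750147 210.28933139]
 [  0.           0.           1.        ]]
(array([ 0.45904684, -0.06257895,  0.17908176]), [np.float64(0.0010764386932364453), np.float64(0.001076438693236587)])
```

View pics/w1.png

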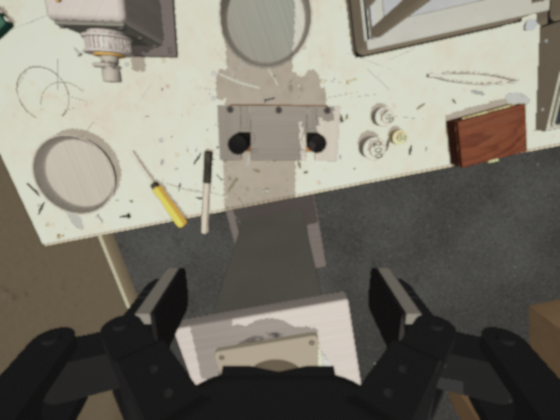

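Joint 6 is near its limit, so I'll make the half turn (the grasp is the same) while centring over the pick handle at (0.459, −0.0626).

```bash
python3 -m jog '[[[0.01,0.005,0,0,0,7,0],[0.02,0.01,0,0,0,14,0],[0.03,0.015,0,0,0,21,0],[0.04,0.02,0,0,0,28,0],[0.05,0.025,0,0,0,35,0],[0.0536,0.025,0,0,0,42,0],[0.0536,0.025,0,0,0,49,0],[0.0536,0.025,0,0,0,56,0],[0.0536,0.025,0,0,0,63,0],[0.0536,0.025,0,0,0,70,0]]]' >/dev/null
python3 -m jog '[[[0,0,0,0,0,7,0],[0,0,0,0,0,14,0],[0,0,0,0,0,21,0],[0,0,0,0,0,28,0],[0,0,0,0,0,35,0],[0,0,0,0,0,42,0],[0,0,0,0,0,49,0],[0,0,0,0,0,56,0],[0,0,0,0,0,63,0],[0,0,0,0,0,70,0]]]'>/dev/null
python3 -m jog '[[[0,0,0,0,0,7,0],[0,0,-0.02,0,0,14,0],[0,0,-0.04,0,0,21,0],[0,0,-0.05,0,0,28,0],[0,0,-0.05,0,0,35,0],[0,0,-0.05,0,0,40,0],[0,0,-0.05,0,0,40,0],[0,0,-0.05,0,0,40,0]]]'
python3 - <<'E'
from h import *
import pickle
o=bot.get_obs();M=bot.camera_model("wrist");cv2.imwrite("pics/w2.png",bot.camera("wrist"))
print(o["eef_pos"],o["tool_rot"],o["joint_pos"],np.round(M["T"],3))
pickle.dump(M,open("w2.pkl","wb"))
print(proj("wrist",[.459,-.0626,.18],M))
E
```

```text
clock: 3.65
eef_pos: [0.4592, -0.0667, 0.2888]
tool_rot: [0.105, 0.994, -0.0, -0.0]
ft_force: [-0.3, 0.4, 0.5]
grip_width: 0.0853
[ 0.45918796 -0.06665505  0.28876572] [ 1.04765823e-01  9.94496884e-01 -1.56925632e-04 -2.11273989e-04] [-1.43941474e-01  1.52641698e-01  2.31752953e-02  1.44173992e+00
 -3.30080848e-04  6.59754518e-02] [[ 0.208  0.932  0.296  0.383]
 [ 0.978 -0.198 -0.063 -0.05 ]
 [-0.     0.303 -0.953  0.423]
 [ 0.     0.     0.     1.   ]]
[281.52786658 209.66990373]
```

View pics/w2.png

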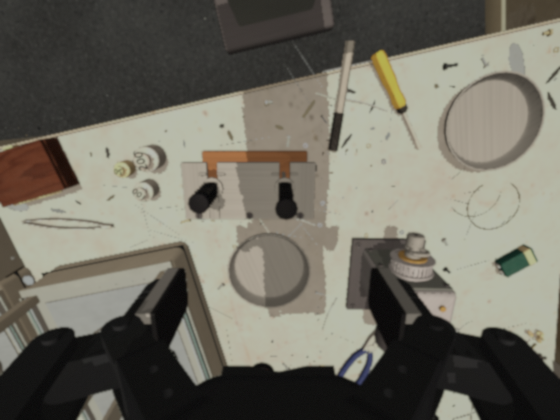

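Run:
```python
from h import *
b=cv2.imread("pics/w2.png")
R=lambda im,x,y,w,h,s:cv2.resize(im[y:y+h,x:x+w],None,fx=s,fy=s,interpolation=cv2.INTER_CUBIC)
cv2.imwrite("pics/c2.png",np.hstack([R(b,180,145,80+60,140,4)[:,:],R(b,380,220,60,140,4)]))
```

```text
(no output)
```

View pics/c2.png

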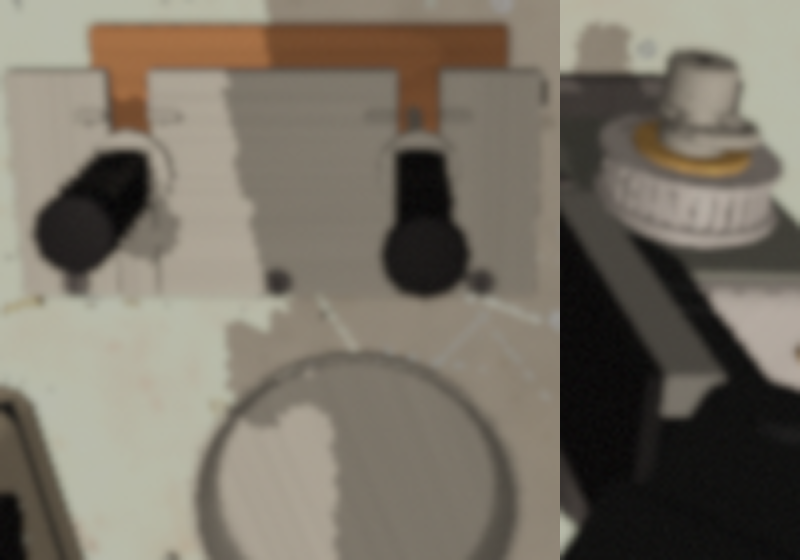

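The hooked pick's handle top is at px (286, 209), its slot opens towards the robot, and the stand edge is level in the picture, so the stand yaw is −12.0°.

Run:
```python
from h import *
import pickle
M=pickle.load(open("w2.pkl","rb"))
print("top",atz("wrist",286.1,208.9,.18,M))
print(tri([ray("wrist",286.1,208.9,M),ray("top",339,245),ray("scene",347.4,172)]))
print("collar front edge etc",atz("wrist",284.5,145+140/4,.104,M), "slot",atz("wrist",284.5,145+100/4,.1,M))
print("straight",atz("wrist",180+75/4,145+235/4,.164,M))
print("axle end top",atz("wrist",416.2,220+53/4,.095,M),"end bottom",atz("wrist",416.2,220+53/4,.085,M))
print("axle near ring",atz("wrist",380+148/4,220+125/4,.095,M))
print("dish", [atz("wrist",494,121,.02,M)])
```

```text
top [ 0.45912979 -0.05882534  0.18      ]
(array([ 0.45867182, -0.06075442,  0.18017465]), [np.float64(0.001976746699234164), np.float64(0.0023354759613954845), np.float64(0.0005512539180405269)])
collar front edge etc [ 0.45169951 -0.05707261  0.104     ] slot [ 0.44217799 -0.05503197  0.1       ]
straight [ 0.44389529 -0.13225943  0.164     ]
axle end top [0.54426429 0.07551591 0.095     ] end bottom [0.54917242 0.07932874 0.085     ]
axle near ring [0.56678979 0.0747119  0.095     ]
dish [array([0.45075527, 0.2098414 , 0.02      ])]
```

```bash
python3 -m jog '[[[0.001,0.007,-0.02,0,0,0,0],[0.001,0.007,-0.05,0,0,0,0],[0.001,0.007,-0.08,0,0,0,0],[0.001,0.007,-0.11,0,0,0,0],[0.001,0.007,-0.13,0,0,0,0],[0.001,0.007,-0.145,0,0,0,0],[0.001,0.007,-0.155,0,0,0,0],[0.001,0.007,-0.155,0,0,0,0],[0.001,0.007,-0.155,0,0,0,0]]]'
```

```text
clock: 4.45
eef_pos: [0.46, -0.0587, 0.1338]
tool_rot: [0.103, 0.995, -0.0, -0.001]
ft_force: [-0.3, 0.2, -1.1]
grip_width: 0.0856
```

```bash
python3 -m jog '[[[0,0,0,0,0,0,120],[0,0,0,0,0,0,180],[0,0,0,0,0,0,255],[0,0,0,0,0,0,255],[0,0,0,0,0,0,255],[0,0,0,0,0,0,255],[0,0,0,0,0,0,255],[0,0,0,0,0,0,255],[0,0,0,0,0,0,255],[0,0,0,0,0,0,255]]]'
python3 -m jog '[[[0,0,0.003,0,0,0,255],[0,0,0.006,0,0,0,255],[0,0,0.008,0,0,0,255],[0,0,0.008,0,0,0,255],[0,0,0.008,0,0,0,255]]]'
python3 - <<'E'
from h import *
o=bot.get_obs();print(o)
E
```

```text
clock: 5.28
eef_pos: [0.4604, -0.0585, 0.1342]
tool_rot: [0.103, 0.995, -0.0, 0.0]
ft_force: [-0.7, -0.6, 2.1]
grip_width: 0.012
clock: 5.7
eef_pos: [0.4603, -0.0584, 0.1421]
tool_rot: [0.103, 0.995, 0.0, 0.0]
ft_force: [1.4, 0.2, -0.2]
grip_width: 0.0123
{'clock': 5.7, 'joint_pos': array([-1.26310871e-01,  2.38983188e-01, -2.61943306e-01,  1.06958445e+00,
        2.98110060e-05,  7.93629899e-02]), 'joint_vel': array([ 0.00108279,  0.00409498, -0.00363031, -0.00166257, -0.00209714,
        0.00054524]), 'tau': array([ 6.49907124e-04, -3.52617610e+01,  2.32933992e+01,  1.24963227e-02,
        5.19907244e-04, -1.37379249e-06]), 'eef_pos': array([ 0.46034274, -0.05844863,  0.14213181]), 'tool_rot': array([1.02655765e-01, 9.94716931e-01, 1.15521631e-05, 1.43002435e-04]), 'ft_force': array([ 1.39110247,  0.23340972, -0.17161461]), 'ft_torque': array([-0.01377033, -0.00801736, -0.00635349]), 'grip_width': 0.01233682587483322}
```

The pick is gripped and lifted 8 mm. Next I'll draw it out, raise it and carry it in front of the axle.

```bash
python3 -m jog '[[[-0.01,0.002,0,0,0,0,255],[-0.022,0.0046,0,0,0,0,255],[-0.035,0.0073,0,0,0,0,255],[-0.048,0.01,0,0,0,0,255],[-0.06,0.0126,0,0,0,0,255],[-0.062,0.013,0.01,0,0,0,255],[-0.062,0.013,0.03,0,0,0,255],[-0.062,0.013,0.055,0,0,0,255],[-0.062,0.013,0.08,0,0,0,255],[-0.062,0.013,0.1,0,0,0,255]]]'
python3 -m jog '[[[0.01,0.02,0.005,0,0,0,255],[0.025,0.04,0.005,0,0,0,255],[0.04,0.06,0.005,0,0,0,255],[0.055,0.08,0.005,0,0,0,255],[0.07,0.1,0.005,0,0,0,255],[0.085,0.115,0.005,0,0,0,255],[0.095,0.128,0.005,0,0,0,255],[0.1,0.132,0.005,0,0,0,255],[0.1,0.132,0.005,0,0,0,255],[0.1,0.132,0.005,0,0,0,255]]]'
python3 - <<'E'
from h import *
import pickle
o=bot.get_obs();M=bot.camera_model("wrist");w=bot.camera("wrist");s=bot.camera("scene");t=bot.camera("top")
for n,i in zip("wst",(w,s,t)):cv2.imwrite(f"pics/{n}3.png",i)
print(o["eef_pos"],o["tool_rot"],o["joint_pos"],np.round(M["T"],3))
pickle.dump((o,M),open("w3.pkl","wb"))
e=o["eef_pos"];toe=e+[0,0,.011-.1248]
print(proj("wrist",toe,M),proj("scene",toe),proj("scene",[.549,.077,.085]),proj("wrist",[.549,.077,.085],M))
R=lambda im,x,y,w,h,s:cv2.resize(im[y:y+h,x:x+w],None,fx=s,fy=s,interpolation=cv2.INTER_CUBIC)
c=proj("scene",[.54,.08,.1]).astype(int);x,y=c-[40,50];print("scene crop",x,y)
c=proj("wrist",[.54,.08,.1],M).astype(int);a,b=c-[40,50];print("wrist crop",a,b)
cv2.imwrite("pics/c3.png",np.hstack([R(s,x,y,80,120,5),R(w,a,b,80,120,5)]))
E
```

```text
clock: 6.53
eef_pos: [0.3975, -0.0453, 0.2435]
tool_rot: [0.103, 0.995, 0.0, 0.0]
ft_force: [0.1, -1.0, -0.3]
grip_width: 0.0123
clock: 7.37
eef_pos: [0.4973, 0.0861, 0.2466]
tool_rot: [0.103, 0.995, -0.0, -0.001]
ft_force: [0.1, -0.8, -1.3]
grip_width: 0.012
[0.49734224 0.08614308 0.24663386] [ 1.02600899e-01  9.94722250e-01 -4.04988600e-04 -7.32355575e-04] [ 1.71729255e-01  2.48296798e-01  3.42079851e-02  1.35833695e+00
 -3.82601258e-04  3.77293178e-01] [[ 0.204  0.933  0.296  0.422]
 [ 0.979 -0.194 -0.063  0.103]
 [-0.001  0.302 -0.953  0.381]
 [ 0.     0.     0.     1.   ]]
[276.82791782 209.18005154] [280.06472544 210.26325493] [265.27704982 221.49876585] [278.58508317 243.97341044]
scene crop 227 166
wrist crop 239 191
```

View pics/c3.png

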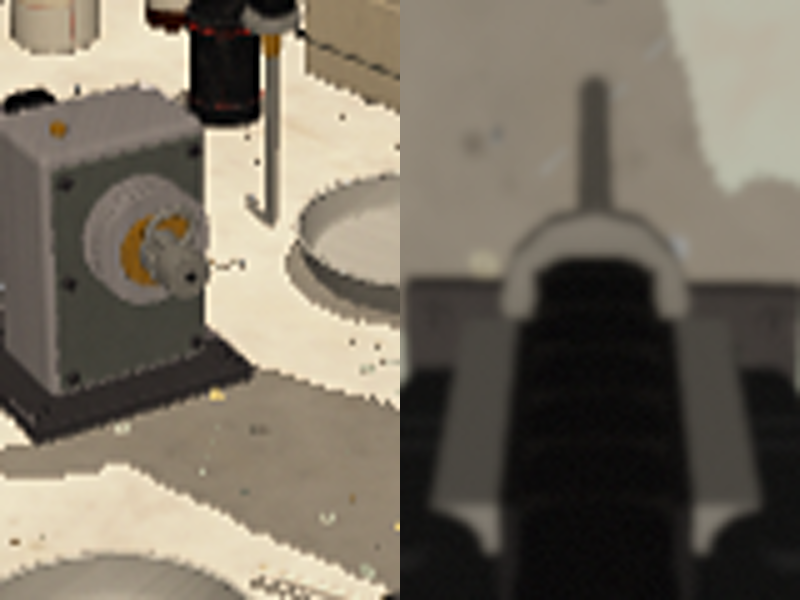

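Scene crop: the hook bottom is at px (282, 210), close to the nominal clamp height, and the axle end at (265, 221.6) matches my estimate. In the wrist view the pick hides the axle, so I'll sidestep to see the ring beside the hook.

```bash
python3 -m jog '[[[0.012,0.007,0,0,0,0,255],[0.024,0.014,0,0,0,0,255],[0.036,0.02,0,0,0,0,255],[0.0464,0.026,0,0,0,0,255],[0.0464,0.026,0,0,0,0,255],[0.0464,0.026,0,0,0,0,255],[0.0464,0.026,0,0,0,0,255]]]'
python3 - <<'E'
from h import *
import pickle
o=bot.get_obs();M=bot.camera_model("wrist");w=bot.camera("wrist");s=bot.camera("scene")
for n,i in zip("ws",(w,s)):cv2.imwrite(f"pics/{n}4.png",i)
pickle.dump((o,M),open("w4.pkl","wb"))
print(np.round(M["T"],4))
R=lambda im,x,y,w,h,s:cv2.resize(im[y:y+h,x:x+w],None,fx=s,fy=s,interpolation=cv2.INTER_CUBIC)
print(proj("wrist",[.549,.077,.095],M))
cv2.imwrite("pics/c4.png",np.hstack([R(w,195,170,100,100,6)]))
E
```

```text
clock: 8.1
eef_pos: [0.5438, 0.1118, 0.247]
tool_rot: [0.103, 0.995, -0.0, -0.0]
ft_force: [-0.3, 0.1, -1.2]
grip_width: 0.0118
[[ 2.045e-01  9.329e-01  2.963e-01  4.679e-01]
 [ 9.789e-01 -1.947e-01 -6.250e-02  1.287e-01]
 [-6.000e-04  3.028e-01 -9.530e-01  3.812e-01]
 [ 0.000e+00  0.000e+00  0.000e+00  1.000e+00]]
[242.5145219 209.2459308]
```

View pics/c4.png

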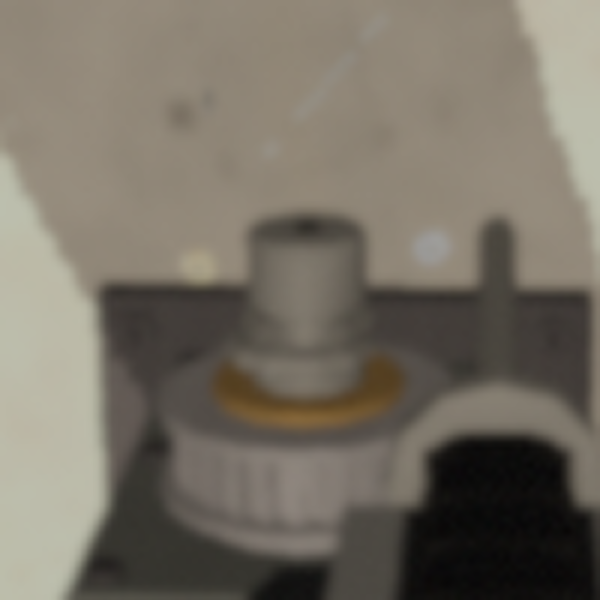

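Run:
```python
from h import *
import pickle
o,M=pickle.load(open("w4.pkl","rb"));e=o["eef_pos"]
X=np.array([.979,-.205,0]);Y=np.array([.205,.979,0])
for r in (208.2,):
    p=atz("wrist",246.2,r,.085,M);q=atz("wrist",246.2,210.5,.095,M);print(p,q,[(e-k)@X for k in(p,q)],[(e-k)@Y for k in (p,q)])
E=tri([ray("wrist",246.2,208.2,M),ray("scene",265,221.6)]);print(E,(e-E[0])@X,(e-E[0])@Y)
o3,_=pickle.load(open("w3.pkl","rb"));e3=o3["eef_pos"]
for dz in(-.011,-.005,0,.005,.011):
    print(dz,proj("scene",e3+[0,0,.011-.1248+dz]-2.5e-3*X),proj("wrist",e+[0,0,.011-.1248+dz]-2.5e-3*X,M))
s=cv2.imread("pics/s4.png")
c=proj("scene",e+[0,0,-.1138]).astype(int);x,y=c-[50,45];print(x,y)
cv2.imwrite("pics/c4s.png",cv2.resize(s[y:y+90,x:x+100],None,fx=6,fy=6,interpolation=cv2.INTER_CUBIC))
```

```text
[0.55152195 0.07903177 0.085     ] [0.55095051 0.08016525 0.095     ] [np.float64(-0.014252127196735447), np.float64(-0.013460319873818618)] [np.float64(0.03050311632901841), np.float64(0.029510588947129556)]
(array([0.55066624, 0.07803658, 0.08461721]), [np.float64(0.0013354532542855574), np.float64(0.0013354532542854609)]) -0.013618402031507307 0.03165282142634615
-0.011 [280.74999107 215.99189387] [276.80564814 202.46640506]
-0.005 [280.76617859 213.15959028] [276.78020968 204.45023359]
0 [280.77974635 210.785662  ] [276.75815339 206.17030164]
0.005 [280.79338576 208.39919658] [276.73527077 207.95481196]
0.011 [280.80984844 205.51874878] [276.70665397 210.18650449]
203 161
```

View pics/c4s.png

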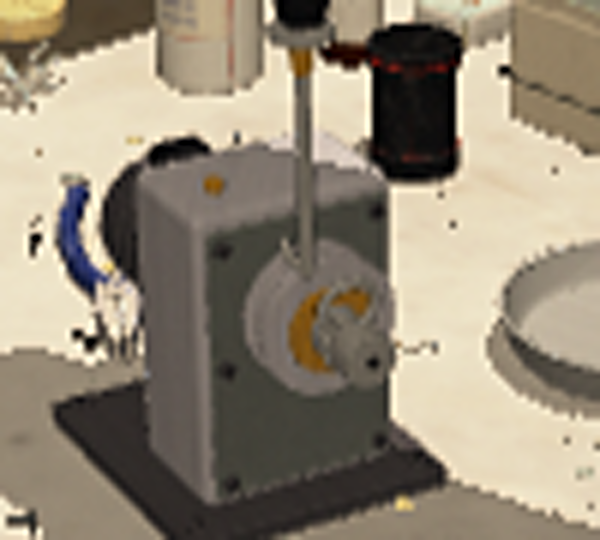

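The hook is close to nominal clamp height. It needs to move 31.4 mm sideways and 7 mm forward, then down. I'll go above the axle end and probe with guarded steps.

```bash
cat > g.py <<'E'
import sys
from workcell import bot
o=bot.get_obs();f=o["ft_force"];print("G",f.round(1),o["eef_pos"].round(4))
lo,hi=float(sys.argv[1]),float(sys.argv[2]);sys.exit(0 if lo<f[2]<hi else 1)
E
python3 -m jog '[[[0.0001,-0.01,0,0,0,0,255],[0.0002,-0.02,0,0,0,0,255],[0.0003,-0.028,0,0,0,0,255],[0.0004,-0.0322,0,0,0,0,255],[0.0004,-0.0322,-0.005,0,0,0,255],[0.0004,-0.0322,-0.015,0,0,0,255],[0.0004,-0.0322,-0.022,0,0,0,255],[0.0004,-0.0322,-0.027,0,0,0,255],[0.0004,-0.0322,-0.027,0,0,0,255],[0.0004,-0.0322,-0.027,0,0,0,255]]]'
python3 g.py -3 2 && python3 -m jog '[[[0,0,-0.0007,0,0,0,255],[0,0,-0.0014,0,0,0,255],[0,0,-0.002,0,0,0,255]]]' >/dev/null && python3 g.py -3 1.5 && python3 -m jog '[[[0,0,-0.0007,0,0,0,255],[0,0,-0.0014,0,0,0,255],[0,0,-0.002,0,0,0,255]]]'>/dev/null && python3 g.py -3 1.5 && python3 -m jog '[[[0,0,-0.0007,0,0,0,255],[0,0,-0.0014,0,0,0,255],[0,0,-0.002,0,0,0,255]]]'>/dev/null && python3 g.py -3 1.5
```

```text
clock: 9.03
eef_pos: [0.5446, 0.0806, 0.2192]
tool_rot: [0.102, 0.995, -0.0, -0.001]
ft_force: [0.3, -0.3, -0.9]
grip_width: 0.0124
G [ 0.3 -0.3 -0.9] [0.5446 0.0806 0.2192]
G [ 0.5 -0.4 -1.8] [0.5453 0.0805 0.2183]
G [-0.3 -0.2 -0.5] [0.5451 0.0803 0.2161]
G [-0.2  0.1 -1.3] [0.545  0.0803 0.2139]
```

```bash
J(){ :; }
python3 -m jog '[[[0,-0.0005,-0.0006,0,0,0,255],[0,-0.0005,-0.0012,0,0,0,255]]]' >/dev/null && python3 g.py -3.5 1.3 && python3 -m jog '[[[0,0,-0.0006,0,0,0,255],[0,0,-0.0012,0,0,0,255]]]' >/dev/null && python3 g.py -3.5 1.3 && python3 -m jog '[[[0,0,-0.0006,0,0,0,255],[0,0,-0.0012,0,0,0,255]]]' >/dev/null && python3 g.py -3.5 1.3 && python3 -m jog '[[[0,0,-0.0006,0,0,0,255],[0,0,-0.0012,0,0,0,255]]]' >/dev/null && python3 g.py -3.5 1.3 && python3 -m jog '[[[0,0,-0.0006,0,0,0,255],[0,0,-0.0012,0,0,0,255]]]' >/dev/null && python3 g.py -3.5 1.3 && python3 -m jog '[[[0,0,-0.0006,0,0,0,255],[0,0,-0.0012,0,0,0,255]]]' >/dev/null && python3 g.py -3.5 1.3
```

```text
G [-0.2 -0.8  0.1] [0.545  0.0798 0.2128]
G [ 0.1  1.1 -0.7] [0.545  0.0798 0.2115]
G [-0.7  0.   3.2] [0.5451 0.0799 0.2105]
```

Light contact at 3 N with the TCP at z ≈ 0.2105, so the hook sits about 2 mm lower than nominal. I'll back off 1 mm, trim sideways and slide in with guards.

```bash
sed -i 's/sys.exit(0 if lo<f\[2\]<hi else 1)/sys.exit(0 if lo<f[2]<hi and (f[0]**2+f[1]**2)**.5<2.6 else 1)/' g.py
python3 -m jog '[[[0,0,0,0,0,0,255]]]' >/dev/null; python3 g.py -9 9
python3 -m jog '[[[0,-0.0002,0.0005,0,0,0,255],[-0.0001,-0.0004,0.001,0,0,0,255],[-0.0001,-0.0004,0.001,0,0,0,255]]]' >/dev/null; python3 g.py -3.5 2 && python3 -m jog '[[[0.0007,-0.00015,0,0,0,0,255],[0.0014,-0.0003,0,0,0,0,255],[0.002,-0.0004,0,0,0,0,255]]]' >/dev/null && python3 g.py -3.5 2 && python3 -m jog '[[[0.0007,-0.00015,0,0,0,0,255],[0.0014,-0.0003,0,0,0,0,255],[0.002,-0.0004,0,0,0,0,255]]]' >/dev/null && python3 g.py -3.5 2 && python3 -m jog '[[[0.0007,-0.00015,0,0,0,0,255],[0.0014,-0.0003,0,0,0,0,255],[0.002,-0.0004,0,0,0,0,255]]]' >/dev/null && python3 g.py -3.5 2
```

```text
G [-1.4 -0.2 -0.6] [0.5451 0.0798 0.2106]
G [ 0.2  0.1 -0.5] [0.545  0.0794 0.2115]
G [-0.1 -0.2 -0.2] [0.547  0.079  0.2113]
G [-1.2 -0.1  0.2] [0.549  0.0786 0.2114]
G [ 0.1 -0.2 -0.6] [0.551  0.0782 0.2114]
```

```bash
python3 -m jog '[[[0,0,-0.0005,0,0,0,255],[0,0,-0.0009,0,0,0,255],[0,0,-0.0009,0,0,0,255]]]' >/dev/null; python3 g.py -3.5 1.6 && python3 -m jog '[[[0,0,-0.0004,0,0,0,255],[0,0,-0.0004,0,0,0,255]]]' >/dev/null && python3 g.py -3.5 1.6 && python3 -m jog '[[[0,0,-0.0004,0,0,0,255],[0,0,-0.0004,0,0,0,255]]]' >/dev/null && python3 g.py -3.5 1.6 && python3 -m jog '[[[0,0,-0.0004,0,0,0,255],[0,0,-0.0004,0,0,0,255]]]' >/dev/null && python3 g.py -3.5 1.6&& python3 -m jog '[[[0,0,-0.0004,0,0,0,255],[0,0,-0.0004,0,0,0,255]]]' >/dev/null && python3 g.py -3.5 1.6; python3 -m jog '[[[0,0,0,0,0,0,255]]]' >/dev/null;python3 g.py -9 9
```

```text
G [ 0.3  0.5 -0.1] [0.551  0.0782 0.2107]
G [-0.4 -0.7  2.7] [0.5511 0.0783 0.2106]
G [ 0.2 -0.2  2.3] [0.5511 0.0783 0.2106]
```

Contact is confirmed at z = 0.2106 with a steady 2.3 N. I'll raise 1 mm and slide on another 7.4 mm.

```bash
python3 -m jog '[[[0,0,0.0007,0,0,0,255],[0,0,0.0013,0,0,0,255],[0,0,0.0013,0,0,0,255]]]' >/dev/null; python3 g.py -3.5 2 && python3 -m jog '[[[0.0007,-0.00015,0,0,0,0,255],[0.0014,-0.0003,0,0,0,0,255],[0.002,-0.0004,0,0,0,0,255]]]' >/dev/null && python3 g.py -3.5 2 && python3 -m jog '[[[0.0007,-0.00015,0,0,0,0,255],[0.0014,-0.0003,0,0,0,0,255],[0.002,-0.0004,0,0,0,0,255]]]' >/dev/null && python3 g.py -3.5 2 && python3 -m jog '[[[0.0007,-0.00015,0,0,0,0,255],[0.0014,-0.0003,0,0,0,0,255],[0.002,-0.0004,0,0,0,0,255]]]' >/dev/null && python3 g.py -3.5 2 && python3 -m jog '[[[0.0007,-0.00015,0,0,0,0,255],[0.0013,-0.0003,0,0,0,0,255],[0.0013,-0.0003,0,0,0,0,255]]]' >/dev/null && python3 g.py -3.5 2
python3 - <<'E'
from h import *
R=lambda im,x,y,w,h,s:cv2.resize(im[y:y+h,x:x+w],None,fx=s,fy=s,interpolation=cv2.INTER_CUBIC)
s=bot.camera("scene");w=bot.camera("wrist")
cv2.imwrite("pics/s5.png",s);cv2.imwrite("pics/w5.png",w)
cv2.imwrite("pics/c5.png",np.hstack([R(s,235,185,50,60,8),R(w,230,180,100,150,4)[:480]]))
E
```

```text
G [-0.3  0.2 -0.8] [0.5508 0.0782 0.2111]
G [-0.7  0.1 -0.5] [0.5529 0.0778 0.2111]
G [ 0.5  0.2 -1. ] [0.555  0.0774 0.2114]
G [ 1.4  0.7 -0.3] [0.557  0.077  0.2114]
G [ 0.1 -0.8 -1.8] [0.5584 0.0767 0.2114]
```

View pics/c5.png

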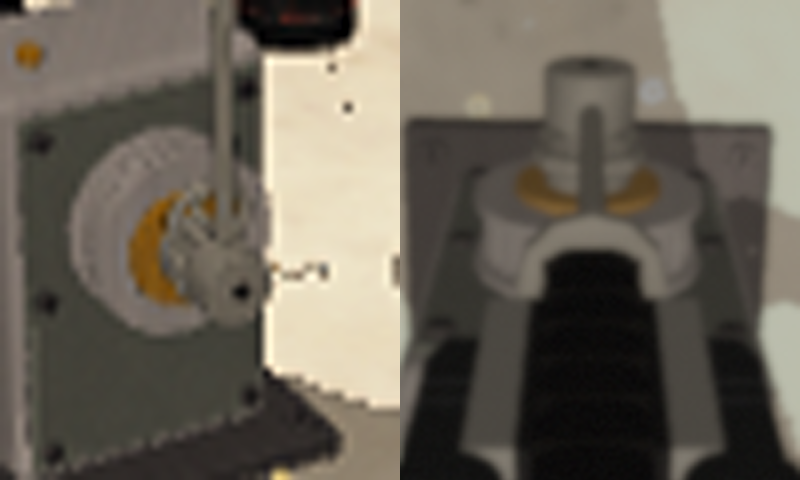

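Wrist view: shank and axle are both centred at crop column 591. The scene shows the hook inside the bow. I'll pull slowly at about 7 mm/s.

```bash
python3 -m jog '[[[0,0,0.0006,0,0,0,255],[0,0,0.0012,0,0,0,255],[0,0,0.0018,0,0,0,255],[0,0,0.0024,0,0,0,255],[0,0,0.003,0,0,0,255],[0,0,0.0036,0,0,0,255],[0,0,0.0042,0,0,0,255],[0,0,0.0048,0,0,0,255],[0,0,0.0054,0,0,0,255],[0,0,0.006,0,0,0,255]]]'>/dev/null; python3 g.py -15 4 && python3 -m jog '[[[0,0,0.0006,0,0,0,255],[0,0,0.0012,0,0,0,255],[0,0,0.0018,0,0,0,255]]]'>/dev/null; python3 g.py -15 4 && python3 -m jog '[[[0,0,0.0006,0,0,0,255],[0,0,0.0012,0,0,0,255]]]'>/dev/null;  python3 g.py -15 4 && python3 -m jog '[[[0,0,0.0006,0,0,0,255],[0,0,0.0012,0,0,0,255]]]'>/dev/null;  python3 g.py -15 4 && python3 -m jog '[[[0,0,0.0006,0,0,0,255],[0,0,0.0012,0,0,0,255]]]'>/dev/null;  python3 g.py -15 4 && python3 -m jog '[[[0,0,0.0006,0,0,0,255],[0,0,0.0012,0,0,0,255]]]'>/dev/null;  python3 g.py -15 4
```

```text
G [-0.4 -0.  -1.1] [0.5582 0.0767 0.2175]
G [ 0.5  0.2 -4. ] [0.5578 0.0767 0.2186]
G [ 0.7 -0.9 -6.2] [0.5576 0.0766 0.2195]
G [-0.1 -0.  -8.6] [0.5576 0.0766 0.2206]
G [ 1.1 -0.8 -9.6] [0.5577 0.0766 0.2221]
G [ 0.1  1.1 -5.9] [0.5582 0.0767 0.2242]
```

```bash
python3 -m jog '[[[0,0,0.0006,0,0,0,255],[0,0,0.0012,0,0,0,255],[0,0,0.0018,0,0,0,255],[0,0,0.0024,0,0,0,255]]]'>/dev/null; python3 g.py -15 4 && python3 -m jog '[[[0,0,0.0006,0,0,0,255],[0,0,0.0012,0,0,0,255],[0,0,0.002,0,0,0,255],[0,0,0.003,0,0,0,255],[0,0,0.004,0,0,0,255],[0,0,0.005,0,0,0,255]]]'>/dev/null; python3 g.py -4 4 && python3 -m jog '[[[0,0,0.001,0,0,0,255],[0,0,0.003,0,0,0,255],[0,0,0.005,0,0,0,255],[0,0,0.008,0,0,0,255],[0,0,0.012,0,0,0,255],[0,0,0.016,0,0,0,255],[0,0,0.02,0,0,0,255],[0,0,0.024,0,0,0,255],[0,0,0.027,0,0,0,255],[0,0,0.028,0,0,0,255]]]' >/dev/null; python3 g.py -4 4
python3 - <<'E'
from h import *
R=lambda im,x,y,w,h,s:cv2.resize(im[y:y+h,x:x+w],None,fx=s,fy=s,interpolation=cv2.INTER_CUBIC)
s=bot.camera("scene");w=bot.camera("wrist")
cv2.imwrite("pics/s6.png",s);cv2.imwrite("pics/w6.png",w)
cv2.imwrite("pics/c6.png",np.hstack([R(s,225,160,60,75,6),R(w,230,160,110,110,4)[:450,:440]] if 0 else [cv2.resize(R(s,225,160,60,75,6),(360,450)),cv2.resize(w[160:272,230:338],(432,450))]))
print(bot.get_obs()["clock"])
E
```

```text
G [ 0.5  0.4 -0.4] [0.5591 0.0769 0.2279]
G [ 1.   0.2 -1.2] [0.5582 0.0767 0.2315]
G [ 0.3 -0.2 -0.6] [0.5586 0.0768 0.2603]
16.7333
```

View pics/c6.png

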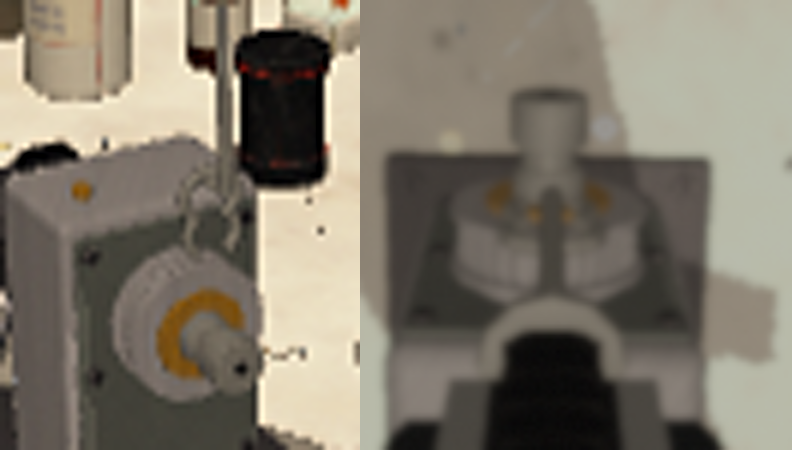

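The ring hangs on the hook and is clear of the axle. I'll carry it smoothly to the near dish: shank target (0.431, 0.213), nose towards the housing side.

```bash
python3 -m jog '[[[-0.002,0.0005,0.001,0,0,0,255],[-0.006,0.0013,0.003,0,0,0,255],[-0.012,0.003,0.004,0,0,0,255],[-0.02,0.005,0.004,0,0,0,255],[-0.029,0.008,0.004,0,0,0,255],[-0.038,0.013,0.004,0,0,0,255],[-0.047,0.019,0.004,0,0,0,255],[-0.055,0.027,0.004,0,0,0,255],[-0.063,0.036,0.004,0,0,0,255],[-0.071,0.046,0.004,0,0,0,255]]]'>/dev/null
python3 -m jog '[[[-0.008,0.01,0,0,0,0,255],[-0.016,0.02,0,0,0,0,255],[-0.024,0.03,0,0,0,0,255],[-0.032,0.04,0,0,0,0,255],[-0.038,0.05,0,0,0,0,255],[-0.044,0.06,0,0,0,0,255],[-0.049,0.07,0,0,0,0,255],[-0.053,0.079,0,0,0,0,255],[-0.055,0.086,0,0,0,0,255],[-0.056,0.09,0,0,0,0,255]]]'>/dev/null
python3 -m jog '[[[0,0,-0.002,0,0,0,255],[0,0,-0.006,0,0,0,255],[0,0,-0.012,0,0,0,255],[0,0,-0.02,0,0,0,255],[0,0,-0.029,0,0,0,255],[0,0,-0.038,0,0,0,255],[0,0,-0.046,0,0,0,255],[0,0,-0.052,0,0,0,255],[0,0,-0.055,0,0,0,255],[0,0,-0.055,0,0,0,255]]]'
python3 - <<'E'
from h import *
s=bot.camera("scene");w=bot.camera("wrist");M=bot.camera_model("wrist");e=bot.get_obs()["eef_pos"]
cv2.imwrite("pics/s7.png",s);cv2.imwrite("pics/w7.png",w)
# dish centre by ellipse of bright circle: report scene/wrist expected px for guess
for p in ([.451,.209,.008],[.451,.209,.024]): print(proj("wrist",p,M),proj("scene",p))
# rim: sample guess rim circles and score edge strength over centre grid in wrist+scene
import itertools
def dt(im):
    e=cv2.Canny(cv2.GaussianBlur(cv2.cvtColor(im,6),(3,3),0),40,100);return np.minimum(cv2.distanceTransform(255-e,cv2.DIST_L2,3),6)
a=np.linspace(0,2*np.pi,120)
for n,im,MM in(("s0",cv2.imread("pics/s0.png"),bot.camera_model("scene")),("w",w,M),("t0",cv2.imread("pics/t0.png"),bot.camera_model("top"))):
    D=dt(im);best=[]
    for x,y in itertools.product(np.arange(.435,.468,.001),np.arange(.195,.225,.001)):
        P=[proj("",[x+.06*np.cos(t),y+.06*np.sin(t),.024],MM) for t in a]
        P=[(u,v) for u,v in P if 0<=u<559 and 0<=v<419]
        best.append((np.mean([D[int(round(v)),int(round(u))] for u,v in P]) if len(P)>30 else 9,x,y))
    print(n,np.round(sorted(best)[:3],3).tolist())
E
```

```text
clock: 19.23
eef_pos: [0.4307, 0.2125, 0.2074]
tool_rot: [0.103, 0.995, -0.0, -0.001]
ft_force: [-0.3, -0.7, -0.3]
grip_width: 0.0121
[277.20480865 202.75247211] [248.02913182 303.7741979 ]
[277.17914171 206.96731495] [247.78133583 296.49109993]
s0 [[0.408, 0.452, 0.207], [0.428, 0.453, 0.207], [0.436, 0.453, 0.208]]
w [[2.016, 0.455, 0.209], [2.038, 0.455, 0.208], [2.06, 0.456, 0.209]]
t0 [[0.421, 0.455, 0.205], [0.436, 0.455, 0.206], [0.459, 0.455, 0.204]]
```

```bash
python3 -m jog '[[[0,0,-0.004,0,0,0,255],[0,0,-0.012,0,0,0,255],[0,0,-0.02,0,0,0,255],[0,0,-0.028,0,0,0,255],[0,0,-0.036,0,0,0,255],[0,0,-0.044,0,0,0,255],[0,0,-0.05,0,0,0,255],[0,0,-0.055,0,0,0,255],[0,0,-0.0575,0,0,0,255],[0,0,-0.0588,0,0,0,255]]]'>/dev/null
python3 -m jog '[[[0.0008,-0.0002,-0.0018,0,0,0,255],[0.0016,-0.0003,-0.0036,0,0,0,255],[0.0024,-0.0005,-0.0054,0,0,0,255],[0.0032,-0.0006,-0.0072,0,0,0,255],[0.004,-0.0008,-0.009,0,0,0,255],[0.0047,-0.001,-0.0108,0,0,0,255],[0.0055,-0.0011,-0.0126,0,0,0,255],[0.0063,-0.0013,-0.0144,0,0,0,255],[0.0071,-0.0015,-0.0162,0,0,0,255],[0.0078,-0.0016,-0.018,0,0,0,255]]]'
python3 -m jog '[[[0,0,0,0,0,0,255],[0,0,0,0,0,0,255],[0,0,0,0,0,0,255]]]'
python3 - <<'E'
from h import *
s=bot.camera("scene");cv2.imwrite("pics/s8.png",s);w=bot.camera("wrist");cv2.imwrite("pics/w8.png",w)
E
```

```text
clock: 21.0
eef_pos: [0.4391, 0.2111, 0.1314]
tool_rot: [0.103, 0.995, -0.0, 0.0]
ft_force: [-0.7, -0.2, -0.3]
grip_width: 0.0122
clock: 21.25
eef_pos: [0.4391, 0.2111, 0.1316]
tool_rot: [0.103, 0.995, 0.0, 0.0]
ft_force: [0.5, 0.1, -1.1]
grip_width: 0.0119
```

```bash
python3 -m jog '[[[-0.002,0.0004,0,0,0,0,255],[-0.004,0.0008,0,0,0,0,255],[-0.006,0.0012,0,0,0,0,255],[-0.008,0.0016,0,0,0,0,255],[-0.01,0.002,0,0,0,0,255],[-0.012,0.0024,0,0,0,0,255],[-0.014,0.0028,0,0,0,0,255],[-0.016,0.0033,0,0,0,0,255],[-0.018,0.0037,0,0,0,0,255],[-0.018,0.0037,0,0,0,0,255]]]'
python3 - <<'E'
from h import *
s=bot.camera("scene");cv2.imwrite("pics/s9.png",s);w=bot.camera("wrist");cv2.imwrite("pics/w9.png",w)
E
python3 -m jog '[[[0,0,0.003,0,0,0,255],[0,0,0.007,0,0,0,255],[0,0,0.012,0,0,0,255],[0,0,0.018,0,0,0,255],[0,0,0.025,0,0,0,255],[0,0,0.033,0,0,0,255],[0,0,0.041,0,0,0,255],[0,0,0.047,0,0,0,255],[0,0,0.05,0,0,0,255],[0,0,0.05,0,0,0,255]]]'
python3 - <<'E'
from h import *
s=bot.camera("scene");cv2.imwrite("pics/s10.png",s);w=bot.camera("wrist");cv2.imwrite("pics/w10.png",w)
R=lambda im,x,y,w,h,s:cv2.resize(im[y:y+h,x:x+w],None,fx=s,fy=s,interpolation=cv2.INTER_CUBIC)
S=lambda n:R(cv2.imread(f"pics/s{n}.png"),205,250,88,75,4.5)[:300,:396]
cv2.imwrite("pics/c10.png",np.vstack([np.hstack([S(8),S(10)]),np.hstack([cv2.resize(cv2.imread("pics/w8.png")[140:260,200:358],(396,300)),cv2.resize(w[140:260,200:358],(396,300))])]))
E
```

```text
clock: 22.18
eef_pos: [0.4205, 0.2149, 0.1316]
tool_rot: [0.103, 0.995, -0.0, -0.0]
ft_force: [-0.4, 0.4, -0.0]
grip_width: 0.0123
clock: 23.12
eef_pos: [0.4216, 0.2151, 0.1827]
tool_rot: [0.103, 0.995, 0.001, 0.001]
ft_force: [0.8, -0.7, -0.3]
grip_width: 0.0119
```

View pics/c10.png

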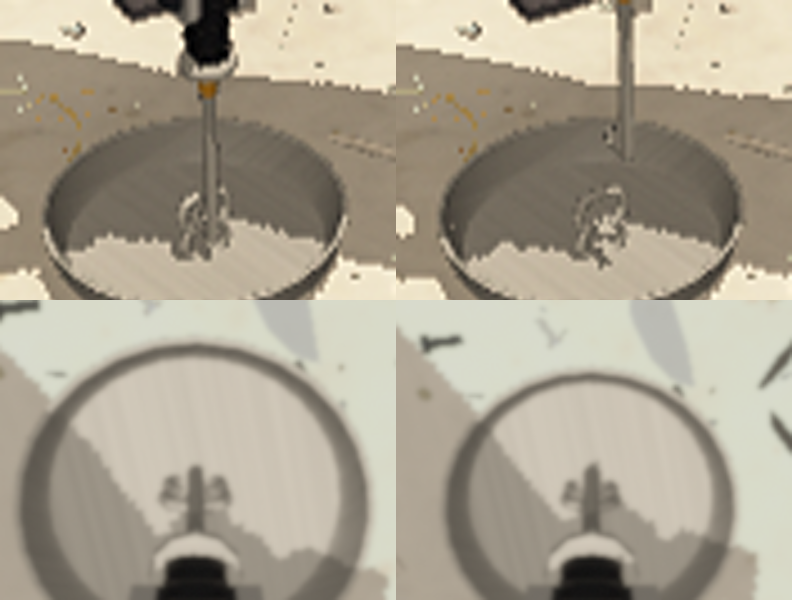

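The ring lies in the dish and the raised hook is empty (scene, right panel: hook at (615,150), ring at (600,225)). Now I'll return the pick.

```bash
python3 -m jog '[[[0,0,0.02,0,0,0,255],[0,0,0.045,0,0,0,255],[-0.003,-0.02,0.06,0,0,0,255],[-0.006,-0.05,0.062,0,0,0,255],[-0.009,-0.08,0.062,0,0,0,255],[-0.012,-0.11,0.062,0,0,0,255],[-0.015,-0.14,0.062,0,0,0,255],[-0.018,-0.17,0.062,0,0,0,255],[-0.02,-0.2,0.062,0,0,0,255],[-0.022,-0.22,0.062,0,0,0,255]]]'
python3 -m jog '[[[-0.001,-0.02,0,0,0,0,255],[-0.001,-0.035,0,0,0,0,255],[-0.001,-0.04,0,0,0,0,255],[-0.001,-0.04,0,0,0,0,255],[-0.001,-0.04,0,0,0,0,255],[-0.001,-0.04,0,0,0,0,255]]]'
```

```text
clock: 24.05
eef_pos: [0.3982, -0.0073, 0.2432]
tool_rot: [0.103, 0.995, -0.0, -0.0]
ft_force: [-0.1, 0.2, -0.3]
grip_width: 0.0122
clock: 24.55
eef_pos: [0.3979, -0.0444, 0.2434]
tool_rot: [0.102, 0.995, 0.0, -0.0]
ft_force: [-0.1, 0.6, -1.7]
grip_width: 0.0124
```

```bash
python3 -m jog '[[[0,-0.001,-0.015,0,0,0,255],[0,-0.001,-0.035,0,0,0,255],[0,-0.001,-0.055,0,0,0,255],[0,-0.001,-0.075,0,0,0,255],[0,-0.001,-0.09,0,0,0,255],[0,-0.001,-0.098,0,0,0,255],[0,-0.001,-0.101,0,0,0,255],[0,-0.001,-0.101,0,0,0,255],[0,-0.001,-0.101,0,0,0,255]]]'
python3 g.py -3.5 3 && python3 -m jog '[[[0.006,-0.0013,0,0,0,0,255],[0.012,-0.0025,0,0,0,0,255],[0.018,-0.0038,0,0,0,0,255],[0.024,-0.005,0,0,0,0,255],[0.03,-0.0063,0,0,0,0,255],[0.036,-0.0075,0,0,0,0,255],[0.036,-0.0075,0,0,0,0,255]]]' && python3 g.py -3.5 3
```

```text
clock: 25.3
eef_pos: [0.3987, -0.0459, 0.1433]
tool_rot: [0.102, 0.995, -0.0, 0.001]
ft_force: [-0.3, -0.1, -0.4]
grip_width: 0.0122
G [-0.3 -0.1 -0.4] [ 0.3987 -0.0459  0.1433]
clock: 25.88
eef_pos: [0.4356, -0.054, 0.1427]
tool_rot: [0.103, 0.995, -0.0, 0.001]
ft_force: [0.4, -0.7, -0.6]
grip_width: 0.0121
G [ 0.4 -0.7 -0.6] [ 0.4356 -0.054   0.1427]
```

```bash
python3 -m jog '[[[0.006,-0.001,0,0,0,0,255],[0.012,-0.0021,0,0,0,0,255],[0.018,-0.0032,0,0,0,0,255],[0.023,-0.0042,0,0,0,0,255],[0.0248,-0.0045,0,0,0,0,255],[0.0248,-0.0045,0,0,0,0,255],[0.0248,-0.0045,0,0,0,0,255]]]' && python3 g.py -3.5 3 && python3 -m jog '[[[0,0,-0.001,0,0,0,255],[0,0,-0.002,0,0,0,255],[0,0,-0.003,0,0,0,255],[0,0,-0.004,0,0,0,255],[0,0,-0.005,0,0,0,255],[0,0,-0.006,0,0,0,255],[0,0,-0.0068,0,0,0,255],[0,0,-0.0068,0,0,0,255]]]' && python3 g.py -3.5 3  && python3 -m jog '[[[0,0,-0.0006,0,0,0,255],[0,0,-0.0012,0,0,0,255],[0,0,-0.0012,0,0,0,255]]]' >/dev/null&& python3 g.py -3.5 3 && python3 -m jog '[[[0,0,-0.0006,0,0,0,255],[0,0,-0.0008,0,0,0,255],[0,0,-0.0008,0,0,0,255]]]' >/dev/null&& python3 g.py -3.5 3
```

```text
clock: 26.47
eef_pos: [0.4587, -0.0581, 0.1425]
tool_rot: [0.103, 0.995, 0.0, -0.0]
ft_force: [-0.5, -0.4, -1.0]
grip_width: 0.0121
G [-0.5 -0.4 -1. ] [ 0.4587 -0.0581  0.1425]
clock: 27.13
eef_pos: [0.4587, -0.0582, 0.1356]
tool_rot: [0.103, 0.995, -0.0, -0.0]
ft_force: [-0.1, 0.5, -0.8]
grip_width: 0.0121
G [-0.1  0.5 -0.8] [ 0.4587 -0.0582  0.1356]
G [-0.1 -0.2  0.3] [ 0.4588 -0.0581  0.1345]
G [-0.4  0.7  3.3] [ 0.4589 -0.0582  0.1342]
```

It's seated at the original height, but 1.5 mm forward of the original spot. I'll nudge it back, release, open and lift off.

```bash
python3 -m jog '[[[0,0,0.001,0,0,0,255],[0.0007,-0.0002,0.001,0,0,0,255],[0.0014,-0.0003,0.001,0,0,0,255],[0.0014,-0.0003,0.0006,0,0,0,255],[0.0014,-0.0003,0.0002,0,0,0,255],[0.0014,-0.0003,0.0002,0,0,0,255]]]' && python3 g.py -3.5 5 && python3 -m jog '[[[0,0,0,0,0,0,200],[0,0,0,0,0,0,140],[0,0,0,0,0,0,60],[0,0,0,0,0,0,0],[0,0,0,0,0,0,0],[0,0,0,0,0,0,0],[0,0,0,0,0,0,0],[0,0,0,0,0,0,0],[0,0,0,0,0,0,0]]]'
```

```text
clock: 28.13
eef_pos: [0.4604, -0.0585, 0.1342]
tool_rot: [0.103, 0.995, 0.0, 0.0]
ft_force: [-0.6, -0.3, 1.6]
grip_width: 0.0118
G [-0.6 -0.3  1.6] [ 0.4604 -0.0585  0.1342]
clock: 28.88
eef_pos: [0.4602, -0.0585, 0.134]
tool_rot: [0.103, 0.995, 0.0, 0.0]
ft_force: [-0.5, -0.6, -0.5]
grip_width: 0.0848
```

```bash
python3 -m jog '[[[0,0,0.01,0,0,0,0],[0,0,0.03,0,0,0,0],[0,0,0.06,0,0,0,0],[0,0,0.09,0,0,0,0],[0,0,0.12,0,0,0,0],[0,0,0.145,0,0,0,0],[-0.001,-0.008,0.155,0,0,0,0],[-0.001,-0.008,0.155,0,0,0,0],[-0.001,-0.008,0.155,0,0,0,0],[-0.001,-0.008,0.155,0,0,0,0]]]'
python3 - <<'E'
from h import *
w=bot.camera("wrist");cv2.imwrite("pics/w11.png",w);a=cv2.imread("pics/w2.png")
g=lambda i:cv2.cvtColor(i,6)
for n,(x,y,ww,h) in dict(pick=(272,160,28,60),straight=(185,175,38,45),plate=(185,150,130,70)).items():
    r=cv2.matchTemplate(g(w)[y-12:y+h+12,x-12:x+ww+12],g(a)[y:y+h,x:x+ww],5);_,m,_,l=cv2.minMaxLoc(r);print(n,round(m,3),l[0]-12,l[1]-12)
E
python3 -m jog '[[[-0.03,-0.02,0.01,0,0,0,0],[-0.06,-0.05,0.02,0,0,0,0],[-0.09,-0.08,0.02,0,0,0,0],[-0.11,-0.11,0.02,0,0,0,0],[-0.13,-0.14,0.02,0,0,0,0],[-0.15,-0.17,0.02,0,0,0,0],[-0.16,-0.2,0.02,0,0,0,0],[-0.16,-0.2,0.02,0,0,0,0],[-0.16,-0.2,0.02,0,0,0,0]]]'
python3 - <<'E'
from h import *
s=bot.camera("scene");a=cv2.imread("pics/s0.png");cv2.imwrite("pics/s11.png",s)
d=cv2.absdiff(a,s).max(2)
n,l,st,c=cv2.connectedComponentsWithStats(cv2.dilate((d>25).astype(np.uint8),np.ones((3,3))))
for i in range(1,n):
    if st[i,4]>15: print(st[i])
E
```

```text
clock: 29.72
eef_pos: [0.4586, -0.0663, 0.2878]
tool_rot: [0.103, 0.995, 0.0, -0.001]
ft_force: [-0.2, -0.2, -0.4]
grip_width: 0.0854
pick 0.987 1 1
straight 0.994 -1 1
plate 0.987 0 1
clock: 30.52
eef_pos: [0.2982, -0.267, 0.3076]
tool_rot: [0.105, 0.995, 0.001, -0.001]
ft_force: [-0.7, 1.1, 0.1]
grip_width: 0.0856
[  462     0    98   302 18724]
[331 170  15  42 209]
[347 170   6  39 148]
[ 371  194  118   95 3890]
[435 203  16   8  65]
[254 206  14  17 139]
[334 218  13  30 192]
[257 243   4   7  25]
[248 245   5   7  28]
[497 283   6   8  25]
[242 291  16  18 211]
[356 291   8  11  63]
[508 295  11   7  44]
[476 319  14  13 109]
[524 330   8   6  39]
[467 332   9   6  41]
[ 424  366   95   34 2004]
```

Run:
```python
from h import *
a=cv2.cvtColor(cv2.imread("pics/s0.png"),6);s=cv2.cvtColor(cv2.imread("pics/s11.png"),6)
f=lambda i:cv2.resize(i,None,fx=4,fy=4,interpolation=cv2.INTER_CUBIC)
for n,(x,y,w,h) in dict(top=(338,166,18,14),low=(336,190,16,16),straight=(366,166,20,30),plate=(352,196,20,14)).items():
    r=cv2.matchTemplate(f(s[y-6:y+h+6,x-6:x+w+6]),f(a[y:y+h,x:x+w]),5);_,m,_,l=cv2.minMaxLoc(r);print(n,round(m,3),l[0]/4-6,l[1]/4-6)
for r in (175,185,195,203): print(r,[(int(np.where(i[r,330:362]<50)[0].min()+330),int(np.where(i[r,330:362]<50)[0].max()+330)) for i in(a,s)])
```

```text
top 0.981 -0.5 0.0
low 0.97 -0.5 0.0
straight 1.0 0.0 0.0
plate 0.994 0.0 0.0
175 [(343, 350), (343, 350)]
185 [(342, 350), (342, 349)]
195 [(342, 349), (341, 348)]
203 [(341, 348), (341, 348)]
```

```bash
python3 -c "
from workcell import bot
print(bot.job_done(), bot.get_obs()['clock'])"
```

```text
the job is handed in; nothing more can be done
the job is handed in; nothing more can be done
```

The retaining ring is off the axle and in the near steel dish, and the hooked pick is back upright in its own slot. I handed the job in at about 31 s of the 72 s allowed; no verdict is reported.

- **Hook on the axle:** the hook touched the axle at 2–3 N. It was clamped about 2 mm lower than nominal.
- **Pulling the ring:** I slid the hook in 13 mm under the bow and pulled at about 7 mm/s. The highest force I read was about 10 N before the ring snapped free.
- **Dish:** the last picture I viewed shows the ring on the dish floor and the raised hook empty. I did not view the ring again after that.
- **Pick and stand:** comparing the start and end pictures in code, the pick stands upright within about 0.5 px (roughly 1 mm) of where it was. The straight pick and the stand plate had not moved.
- **Other bystanders:** I did not check the screwdriver, battery and marker one by one. The start/end comparison also flagged a few small changed patches that I did not follow up.
- **Force log:** one 3.2 N reading at first contact had gone when I held still, so I probed again and confirmed the contact.

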